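# Gather the napkin rings onto their bar

### The job

Take the napkin-ring bar out of its stand by the wooden handle, thread it through all three napkin rings standing in the drying rack, and lift them off together in one go, well clear of the rack. Lay the bar back in both cradles of its stand, the same way round as before, with the rings hanging on it between the two cradles. Do not take hold of the rings with the fingers, and leave the salt shaker, mug and tea tin where they are.

Things in the scene. Friction and masses are not known exactly. Their poses are not given: they have to be found in the camera images.
- bar: Loose straight bar, 0.09 kg. Origin on its axis at the handle side of the collar; +y along the axis to the free tip. y -113 to -37 mm: dark wooden handle, 16 x 16 mm square, flats facing x and z. y -38 to 129: brass rod 10 mm thick. y 0 to 5: brass collar 26 mm across, stops the rings. Balances near y = 20. Starts level in the stand, origin near the stand's (0, -44, 81) mm, axes parallel.
- bar_grip (a point): Middle of the bar's wooden handle, on the axis, 75 mm from the bar's origin along its -y. Held here the bar is tip-heavy: grip firmly (about 50 N)
- bar_tip (a point): Free rounded tip of the bar, on the axis, 129 mm from the bar's origin along its +y. Rings slide along the rod when it slopes: off at the tip, or against the collar
- stand: Fixed bar stand: dark wooden base 80 (x) x 156 (y) x 14 mm, origin at the centre of its underside, z up. Brass wire V cradles, 7 mm thick, at y = -61 and +61 mm, open upward: V bottom at z = 68, tips at z = 90, 40 mm apart in x. A seated bar lies along y, axis at z = 81 mm: neck between handle and collar in the -y cradle, tip end in the +y cradle, handle out beyond the -y end.
- rack: Fixed small pale wooden rack, 66 (x) x 88 (y) mm, origin at the centre of its underside, z up. Three pockets in a row along y, at y = -26, 0, 26 mm; floor of the pockets 53 mm, top of the walls 67 mm above the origin. The ring axes lie along the rack's y, 78 mm above its origin. The bar can enter from the -y end.
- ring_0: Loose napkin ring, glazed blue: 50 mm outside, 32 mm bore, 18 mm wide along its axis, 20 g or so. Origin at its centre, y along its axis. Starts upright on edge in one pocket of the rack (which ring is in which pocket varies), loosely held by the pocket walls: 2 mm play each way along its axis, free to be lifted.
- ring_1: Loose napkin ring, copper: 50 mm outside, 32 mm bore, 18 mm wide along its axis, 20 g or so. Origin at its centre, y along its axis. Starts upright on edge in one pocket of the rack (which ring is in which pocket varies), loosely held by the pocket walls: 2 mm play each way along its axis, free to be lifted.
- ring_2: Loose napkin ring, white: 50 mm outside, 32 mm bore, 18 mm wide along its axis, 20 g or so. Origin at its centre, y along its axis. Starts upright on edge in one pocket of the rack (which ring is in which pocket varies), loosely held by the pocket walls: 2 mm play each way along its axis, free to be lifted.
- salt: Bystander: salt shaker with a steel cap, 44 x 44 x 90 mm, origin at the centre of its underside, z up
- mug: Bystander: white mug, 85 x 118 x 91 mm over the handle, origin at the centre of its underside, z up
- tea: Bystander: salmon-pink tea tin with lid, 70 x 70 x 95 mm, origin at the centre of its underside, z up

How it is judged:
On the way:
1. all three rings are on the bar's rod and lifted together clear of the rack, every ring's centre more than 115 mm above the worktop (x of ring_0 in the frame of bar between -0.02 and 0.02 m and z of ring_0 in the frame of bar between -0.02 and 0.02 m and y of ring_0 in the frame of bar between 0.008 and 0.13 m and height (world z) of each of ring_0, ring_1, ring_2 above 0.115 m and x of ring_1 in the frame of bar between -0.02 and 0.02 m and z of ring_1 in the frame of bar between -0.02 and 0.02 m and y of ring_1 in the frame of bar between 0.008 and 0.13 m and x of ring_2 in the frame of bar between -0.02 and 0.02 m and z of ring_2 in the frame of bar between -0.02 and 0.02 m and y of ring_2 in the frame of bar between 0.008 and 0.13 m), for 0.2 s.
At the end, for the whole second after the job is handed in: The bar lies at rest in both cradles, handle at the stand's -y end: origin within 6 mm of the seat sideways and in height and 20 mm of y = -42 mm along the stand; tip within 8 mm sideways, 6 mm in height. All three rings hang on its rod between the cradles, at rest (x of ring_0 in the frame of bar between -0.02 and 0.02 m and z of ring_0 in the frame of bar between -0.02 and 0.02 m and y of ring_0 in the frame of bar between 0.008 and 0.108 m and linear speed of each of ring_0, ring_1, ring_2 below 0.05 m/s and y of ring_0 in the frame of stand between -0.056 and 0.056 m and x of ring_1 in the frame of bar between -0.02 and 0.02 m and z of ring_1 in the frame of bar between -0.02 and 0.02 m and y of ring_1 in the frame of bar between 0.008 and 0.108 m and y of ring_1 in the frame of stand between -0.056 and 0.056 m and x of ring_2 in the frame of bar between -0.02 and 0.02 m and z of ring_2 in the frame of bar between -0.02 and 0.02 m and y of ring_2 in the frame of bar between 0.008 and 0.108 m and y of ring_2 in the frame of stand between -0.056 and 0.056 m and x of bar in the frame of stand between -0.006 and 0.006 m and y of bar in the frame of stand between -0.062 and -0.022 m and z of bar in the frame of stand between 0.075 and 0.087 m and x of bar_tip in the frame of stand between -0.008 and 0.008 m and y of bar_tip in the frame of stand between 0.065 and 0.11 m and z of bar_tip in the frame of stand between 0.075 and 0.087 m and linear speed of bar below 0.03 m/s); the robot touches nothing.
It fails at once if a ring is gripped or pushed with the fingers (more than 2 N) (contact force between the fingers and ring_0 above 2 N or contact force between the fingers and ring_1 above 2 N or contact force between the fingers and ring_2 above 2 N).
It fails at once if a ring is carried off by itself: one ring's centre above 160 mm while another is still below 95 mm ((height (world z) of ring_0 above 0.16 m and height (world z) of ring_1 below 0.095 m) or (height (world z) of ring_0 above 0.16 m and height (world z) of ring_2 below 0.095 m) or (height (world z) of ring_1 above 0.16 m and height (world z) of ring_0 below 0.095 m) or (height (world z) of ring_1 above 0.16 m and height (world z) of ring_2 below 0.095 m) or (height (world z) of ring_2 above 0.16 m and height (world z) of ring_0 below 0.095 m) or (height (world z) of ring_2 above 0.16 m and height (world z) of ring_1 below 0.095 m)).
It fails at once if the salt shaker, mug or tea tin is moved by more than 25 mm or tipped over (distance of any of salt, mug, tea from where it was at the start of the episode above 0.025 m or angle between any of salt, mug, tea's own z axis and vertical above 0.3 rad).
It also fails if it takes over 62 s, if anything falls off the work surface, if the arm or the gripper's body presses on something with over 40 N, if the wrist force passes 120 N, or if a joint passes its speed limit or range.

### The arm

A 7-joint arm with a two-finger parallel gripper is mounted at the origin on a cart in front of the work surface, level with it; the furniture and walls round the work are solid. World frame = base frame: x ahead of the robot, y to its left, z up, the work surface at z = 0. Lengths are in m, angles in rad, forces in N, time in s.
With the tool pointing down it reaches from about 0.425 to 0.925 m from the base axis. Payload 6.8 kg.
Tool frame: the origin (TCP) lies at the centre of the arm's flange, where the gripper is bolted on; the fingertips stand 182 mm ahead of it and the grasp point (between the pads) lies 163 mm ahead of it; z points along the fingers, y is the line along which they close (so a half turn about z gives the same grasp; the last joint's range is limited). The gripper opens to 88 mm and grips with 3 to 60 N. Pads are 20 mm wide; open, the fingers measure 115 mm over their backs; the gripper's body (75 mm by 178 mm) begins 61 mm behind the grasp point.
Start: joints at [1.071, 0.477, 0.022, 1.555, -0.011, 1.109, -0.083], TCP at [0.258, -0.624, 0.405] pointing down, gripper open.
Joint ranges: [-2.96, 2.96], [-0.34, 2.1], [-1.41, 1.46], [0.24, 2.44], [-1.37, 4.51], [0.17, 1.92], [-2.96, 2.96]. Speed limits (rad/s): [2.39, 2.39, 3.14, 3.14, 3.14, 3.14, 3.14].

### API

Orientations are given as a unit quaternion [w, x, y, z].
In Python, from bench import arm, read_camera, camera_model gives the robot as it stands (arm), with the cameras as plain functions. Calls block until the motion is done:
- arm.goto(position, orientation): joint-space move of the TCP to a pose.
- arm.move_linear(position, orientation=None, rate=0.15, force_limit=None): straight line of the TCP; orientation=None keeps the orientation; rate is the mean speed in m/s. With force_limit (N) it stops when the force on the tool has changed by that much, and returns True; else False.
- arm.goto_joints(angles): joint-space move.
- arm.command_gripper(opening, effort=None): finger opening in m; effort is the grip in N (None keeps the last); returns when the fingers have stopped.
- arm.pause(seconds).
- arm.ik(position, orientation): joint angles nearest the present ones, or None.
- read_camera(name): name is "side" or "top" or "wrist"; returns (picture, depth): 420x560x3 uint8, red, green, blue; 420x560 float32, m along the optical axis (not along the pixel's ray), 0 where there is no reading.
- camera_model(name): a dict with "mtx" (3x3 intrinsics, pixels), "world_from_camera" (4x4, takes a point from camera to world coordinates); the wrist camera has in their place "mount" (4x4, takes a point from camera to tool coordinates, whose origin is the TCP and whose axes are the flange's). Camera axes: x right, y up, looking along -z (the intrinsics and any distortion apply to the point x, -y, -z); pixel columns grow to the right and rows downward; lengths in m; the calibration is good to about 2 mm. A picture is of the moment at which its call begins: read the wrist's pose just before it. camera_model takes no time and is no camera call.
A pose or a line that the arm cannot do raises arm.MotionError and nothing moves.
- arm.job_done(): hands the job in; it is judged then, once.
Readings, each from a call of its own:
- arm.current_clock(): time.
- arm.current_qpos(): joint angles.
- arm.current_qvel(): joint speeds.
- arm.current_joint_torque(): joint torques, N m.
- arm.current_ee_pos(): TCP position.
- arm.current_tool_rot(): TCP orientation.
- arm.current_wrist_force(): force on the tool from outside, world axes, zero at the start.
- arm.current_torque(): the same for the moment, N m.
- arm.current_width(): finger opening in m.
- arm.current_finger_force(): force on a finger pad.
Only numpy, scipy, OpenCV 4.12 (cv2) and the standard library are available. Lean on these libraries where they do the work, as an engineer would, in place of code of your own. Each camera call takes 0.05 s, during which the arm holds its last target. There are 200 camera calls.

## Working session

There is one attempt and no reset: what is moved stays moved. The work goes in short steps, each a Python script; the robot and the scene stay as the last script left them, time stands still between calls to the robot, and variables do not carry over. Pictures are saved under pics/ and viewed, at most 10 in all, crops included, and the job is handed in when it is done.

```bash
mkdir -p pics; ls; python3 - <<'E'
from bench import arm, read_camera, camera_model
import cv2,numpy as np
np.set_printoptions(precision=4,suppress=True)
for n in("top","side"):
    p,d=read_camera(n); cv2.imwrite(f"pics/{n}0.png",p[:,:,::-1]); np.savez(f"{n}0.npz",p=p,d=d); m=camera_model(n); print(n,m)
print(camera_model("wrist"),arm.current_tool_rot(),arm.current_clock())
E
```

```text
bench.py
pics
top {'mtx': array([[410.0528,   0.    , 276.5095],
       [  0.    , 410.0528, 213.2564],
       [  0.    ,   0.    ,   1.    ]]), 'world_from_camera': array([[ 0.0126,  0.9816, -0.1903,  0.425 ],
       [-0.9999,  0.0103, -0.013 , -0.0654],
       [-0.0108,  0.1905,  0.9816,  0.9182],
       [ 0.    ,  0.    ,  0.    ,  1.    ]])}
side {'mtx': array([[427.6929,   0.    , 276.5339],
       [  0.    , 427.6929, 208.2043],
       [  0.    ,   0.    ,   1.    ]]), 'world_from_camera': array([[-0.9293,  0.3174, -0.189 ,  0.4263],
       [-0.3694, -0.7932,  0.4841,  0.3525],
       [ 0.0037,  0.5197,  0.8544,  0.8294],
       [ 0.    ,  0.    ,  0.    ,  1.    ]])}
{'mtx': array([[290.8668,   0.    , 284.6039],
       [  0.    , 290.8668, 209.0234],
       [  0.    ,   0.    ,   1.    ]]), 'mount': array([[-0.0004,  0.9545,  0.2983,  0.0825],
       [ 1.    ,  0.0003,  0.0002,  0.0016],
       [ 0.0001,  0.2983, -0.9545,  0.0211],
       [ 0.    ,  0.    ,  0.    ,  1.    ]])} [-0.0008  0.9809  0.1947 -0.0002] 0.1
```

View pics/top0.png

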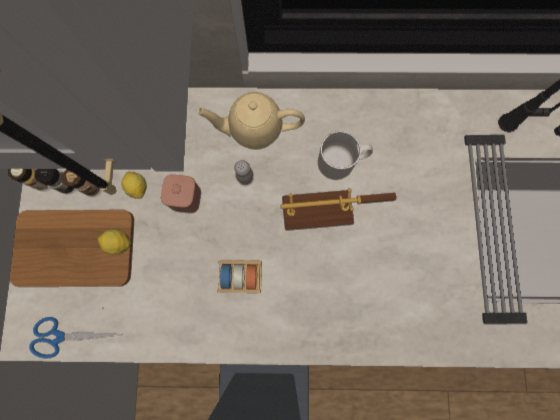

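View pics/side0.png

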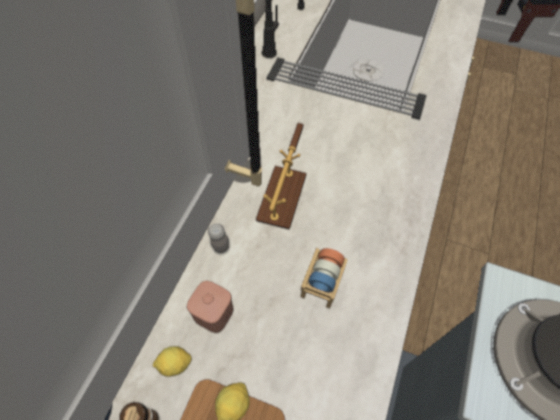

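The top view shows the bar lying in the stand, handle to the right at about (377,198) and tip at (283,205). The rack is centred near (240,276) with blue, white and copper rings. The side view agrees. Next I'll deproject these points.

```bash
cat > h.py <<'E'
import numpy as np,cv2
from scipy.spatial.transform import Rotation as R
np.set_printoptions(precision=4,suppress=True)
def unproj(m,T,u,v,d):
    K=m["mtx"];u,v,d=map(np.asarray,(u,v,d))
    c=np.stack([(u-K[0,2])/K[0,0]*d,-(v-K[1,2])/K[1,1]*d,-d],-1)
    return c@T[:3,:3].T+T[:3,3]
def cloud(m,T,d):
    v,u=np.mgrid[:d.shape[0],:d.shape[1]]
    return unproj(m,T,u,v,d)
def quat(Rm): return np.roll(R.from_matrix(Rm).as_quat(),1)
def rot(q): return R.from_quat(np.roll(q,-1)).as_matrix()
def down(yaw,sgn=1):
    "tool z down, tool x along -/+ bar direction (yaw of bar +y axis)"
    x=sgn*np.array([np.cos(yaw),np.sin(yaw),0]);z=np.array([0,0,-1.]);return np.stack([x,np.cross(z,x),z],1)
E
python3 - <<'E'
from h import *
from bench import arm, read_camera, camera_model
z=np.load("top0.npz");m=camera_model("top");P=cloud(m,m["world_from_camera"],z["d"])
for n,(u,v) in dict(handle=(377,198),hend=(394,196),collar=(359,200),rod=(300,205),base=(318,222),blue=(226,276),white=(239,276),cop=(252,276),rackL=(220,262),rackR=(260,262),rackbr=(260,291),rackbl=(220,291),salt=(242,166),mug=(340,140),tea=(178,188),pot=(253,105),tbl=(300,300)).items(): print(n,P[v,u])
H=rot(arm.current_tool_rot());print(H, quat(down(0)))
E
```

```text
handle [ 0.6198 -0.2617  0.0903]
hend [ 0.6246 -0.2971  0.0895]
collar [ 0.6154 -0.2247  0.0893]
rod [ 0.6046 -0.103   0.0843]
base [ 0.5814 -0.1464  0.0138]
blue [0.456  0.0429 0.106 ]
white [0.4563 0.0174 0.1052]
cop [ 0.4568 -0.0079  0.1024]
rackL [0.486  0.0616 0.0663]
rackR [ 0.487  -0.0213  0.0672]
rackbr [ 0.4281 -0.0226  0.0693]
rackbl [0.427  0.059  0.0687]
salt [0.6862 0.0195 0.0898]
mug [ 0.7617 -0.1936  0.0488]
tea [0.6365 0.1513 0.0924]
pot [ 0.7977 -0.0048  0.1452]
tbl [ 0.41   -0.1071  0.0001]
[[ 0.9242  0.3819 -0.0008]
 [ 0.3819 -0.9242  0.0014]
 [-0.0001 -0.0016 -1.    ]] [0. 1. 0. 0.]
```

```bash
cat > w.py <<'E'
from h import *
from bench import arm, read_camera, camera_model
def wrist(name):
    T=np.eye(4);T[:3,:3]=rot(arm.current_tool_rot());T[:3,3]=arm.current_ee_pos()
    p,d=read_camera("wrist");m=camera_model("wrist");T=T@m["mount"]
    cv2.imwrite(f"pics/{name}.png",p[:,:,::-1]);np.savez(f"{name}.npz",p=p,P=cloud(m,T,d));return p,cloud(m,T,d)
E
python3 - <<'E'
from w import *
for n,pos,yaw in(("ws",(0.615,-0.20,0.36),1.67),("wr",(0.455,-0.06,0.36),1.586)):
    arm.goto(pos,quat(down(yaw)));arm.pause(.2);wrist(n)
print(arm.current_clock(),arm.current_qpos())
E
python3 -c "
import cv2,numpy as np
cv2.imwrite('pics/w2.png',cv2.resize(np.hstack([cv2.imread('pics/ws.png'),cv2.imread('pics/wr.png')]),(800,300)))"
```

```text
3.4583 [ 0.4431  0.2162 -0.5003  2.0711  0.1328  0.8841 -0.1178]
```

View pics/w2.png

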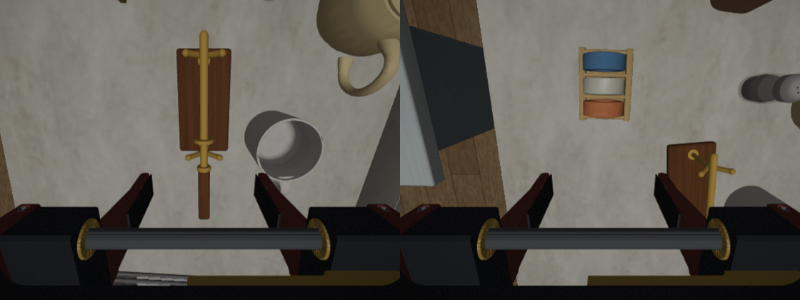

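The left half (stand) shows the handle at about (204,192), collar at (203,143) and tip at (204,32). The right half (rack) shows copper, white and blue at (605,108), (605,85) and (605,61). The gripper itself fills the rows below about 200. I'll fit the poses from depth.

```bash
python3 - <<'E'
from h import *
def rect(Q,n):
    c,s,a=cv2.minAreaRect((Q[:,:2]*1000).astype(np.float32));print(n,len(Q),np.array(c),np.array(s),a)
z=np.load("ws.npz");P=z["P"];p=z["p"].astype(int)
def box(P,x,y,zz): return (P[...,0]>x[0])&(P[...,0]<x[1])&(P[...,1]>y[0])&(P[...,1]<y[1])&(P[...,2]>zz[0])&(P[...,2]<zz[1])
near=box(P,(.54,.67),(-.33,-.03),(-.01,.12));vis=np.arange(420)[:,None]<285
hd=near&vis&(P[...,2]>.082)&(P[...,1]<-.235);rect(P[hd],"handle");print(np.median(P[hd],0))
rod=near&(P[...,2]>.075)&(P[...,1]>-.19)
# bar midpoints per y bin
for a in np.arange(-.30,-.04,.02):
    k=near&vis&(P[...,2]>.075)&(abs(P[...,1]-a)<.01)
    if k.any(): Q=P[k];print("bar y%.2f"%a,np.median(Q,0),np.ptp(Q[:,0]),Q[:,1].min(),Q[:,1].max(),Q[:,2].max())
b=near&(abs(P[...,2]-.014)<.005);rect(P[b],"base")
P=np.load("wr.npz")["P"];p=np.load("wr.npz")["p"].astype(int)
near=box(P,(.40,.51),(-.06,.10),(.03,.12))
rect(P[near&(abs(P[...,2]-.067)<.004)],"rack");print(np.median(P[near&(P[...,2]>.06)&(P[...,2]<.072)],0))
for n,(a,b) in dict(c=(-.021,.003),w=(.007,.027),b=(.033,.053)).items():
    Q=P[near&(P[...,2]>.085)&(P[...,1]>a)&(P[...,1]<b)];rect(Q,n);print(Q[:,2].max(),Q.min(0)[:2],Q.max(0)[:2])
E
```

```text
handle 653 [ 621.2003 -255.9846] [15.9584 43.3573] 5.259574890136719
[ 0.6209 -0.2552  0.0871]
bar y-0.28 [ 0.6227 -0.2729  0.087 ] 0.016588988437308938 -0.27765065894270735 -0.27000176472597776 0.08871895100949495
bar y-0.26 [ 0.6215 -0.2599  0.0871] 0.01753388516064691 -0.2699700728003202 -0.25012396478717247 0.08881572175474034
bar y-0.24 [ 0.6195 -0.2399  0.087 ] 0.017187657282964786 -0.2499631370277548 -0.230192457094881 0.08920734712260975
bar y-0.22 [ 0.6165 -0.2204  0.0844] 0.04470022572370247 -0.2299903074563266 -0.21000750238335186 0.09338750612985225
bar y-0.20 [ 0.6166 -0.2057  0.0843] 0.04730761886288082 -0.20999668883402994 -0.19002463676054898 0.09421978979533774
bar y-0.18 [ 0.614  -0.1855  0.0842] 0.025113105416022186 -0.1899097494348705 -0.1700301313188338 0.09320115694865311
bar y-0.16 [ 0.6116 -0.1601  0.0836] 0.010731484773660038 -0.16994957330150978 -0.15015854720187907 0.08584461203562832
bar y-0.14 [ 0.6097 -0.1398  0.0836] 0.010556452927161342 -0.149929225410577 -0.13012498481781556 0.085789199655115
bar y-0.12 [ 0.6077 -0.1199  0.0838] 0.010347009987133227 -
[... 219 characters left out ...]
694386409967799 -0.08999628133631402 -0.07003796199663997 0.09424980510111367
bar y-0.06 [ 0.6027 -0.0676  0.0832] 0.00968668196188427 -0.06998660831280228 -0.06422643011199557 0.0860832911697284
base 8092 [ 610.6343 -148.3462] [ 79.9025 154.5956] 5.625737190246582
rack 2377 [458.1572  18.4378] [87.6964 66.1801] 89.4043197631836
[0.4664 0.0242 0.0658]
c 1225 [455.2804  -7.578 ] [18.0895 47.4661] 89.52151489257812
0.10404215225838098 [ 0.4315 -0.0167] [0.479  0.0016]
w 1280 [455.6445  18.2618] [17.4746 47.3419] 89.99234771728516
0.10418465439683716 [0.432  0.0095] [0.4793 0.027 ]
b 1459 [455.7217  44.1908] [17.758  46.7864] 89.49504852294922
0.10435515947905338 [0.4323 0.0352] [0.4791 0.053 ]
```

```bash
cat >> w.py <<'E'
SC=np.array([.6106,-.1483]);SY=np.pi/2+np.radians(5.65);RC=np.array([.4567,.0184]);RY=np.pi/2-np.radians(.5)
u=lambda a:np.array([np.cos(a),np.sin(a)])
def tcp(c,yaw,origin_y,z,off=np.zeros(3)):
    "TCP for bar origin at frame-y origin_y, axis height z"
    return np.r_[c+u(yaw)*(origin_y-.075),z+.163]+off
def barcheck(name):
    "rod points in tool frame: sideways (tool y) and along-finger (z) v. distance along x"
    H=rot(arm.current_tool_rot());t=arm.current_ee_pos();p,P=wrist(name);Q=(P-t)@H
    for a in np.arange(.01,.21,.02):
        k=(abs(Q[...,0]-a)<.01)&(abs(Q[...,1])<.02)&(Q[...,2]>.13)&(Q[...,2]<.18)
        if k.sum()>20:
            q=Q[k];print("x%.2f"%a,np.median(q,0),q[:,2].min(),np.ptp(q[:,1]),q[:,0].max())
E
python3 - <<'E'
from w import *
q=quat(down(SY))
arm.goto(tcp(SC,SY,-.044,.17),q)
arm.command_gripper(.06,50)
arm.move_linear(tcp(SC,SY,-.044,.081),rate=.1)
arm.command_gripper(0,50);print(arm.current_width(),arm.current_wrist_force(),arm.current_finger_force())
barcheck("g0")
arm.move_linear(tcp(SC,SY,-.044,.18),rate=.08);arm.pause(.2)
barcheck("g1");print(arm.current_width(),arm.current_wrist_force(),arm.current_clock())
E
```

```text
0.01552041392810946 [-0.5853  0.7243  0.4127] 49.998793601989746
x0.01 [0.0095 0.0006 0.1562] 0.13001792514492316 0.03966161294741902 0.01998853446360924
x0.03 [0.0303 0.0001 0.1569] 0.15423143621304 0.018453789308456734 0.039965999179019766
x0.05 [0.0552 0.0002 0.1599] 0.14941163213847744 0.03999461490050263 0.05999870000693042
x0.07 [0.0709 0.0002 0.1594] 0.15042030142306062 0.03953183227080569 0.07985931207438693
x0.09 [0.0901 0.0002 0.1604] 0.15737948048593858 0.0224024235135313 0.09998566299811162
x0.11 [0.1103 0.0002 0.1604] 0.1574786189561177 0.009854111509977769 0.11999261351894035
x0.13 [0.1238 0.0002 0.1605] 0.15771609861802977 0.009859366537248008 0.1282408719165637
x0.01 [0.0095 0.0001 0.1562] 0.13000597591995344 0.0396313213510883 0.019993323146618933
x0.03 [0.0304 0.0002 0.157 ] 0.1540347961489763 0.018481993626591624 0.03999252256376256
x0.05 [0.0474 0.0002 0.1604] 0.15447580590682108 0.018465884560540796 0.05997117885698631
x0.07 [0.074  0.0002 0.1596] 0.15057670811100593 0.02487110766940704 0.0798499563997613
x0.09 [0.0901 0.0002 0.1607] 0.15802197841147508 0.022069815314311687 0.09995388911859053
x0.11 [0.1103 0.0002 0.1607] 0.15781069755051816 0.009883170192622068 0.11999835935071543
x0.13 [0.1238 0.0002 0.1608] 0.15845071214542836 0.009449292437835167 0.12805520039205176
0.01567025680510117 [ 0.4433 -0.4942 -0.9447] 8.6083
```

```bash
python3 - <<'E'
from w import *
q=quat(down(RY))
arm.move_linear(tcp(RC,RY,-.205,.18),q,rate=.12)
arm.move_linear(tcp(RC,RY,-.205,.078),rate=.1);arm.pause(.2)
barcheck("i0")
hit=arm.move_linear(tcp(RC,RY,-.165,.078),rate=.06,force_limit=4)
print(hit,arm.current_ee_pos(),tcp(RC,RY,-.165,.078),arm.current_wrist_force(),arm.current_clock())
wrist("i1")
p,d=read_camera("side");cv2.imwrite("pics/s1.png",cv2.resize(p[200:340,230:400,::-1],None,fx=4,fy=4))
E
```

```text
x0.01 [0.0096 0.0003 0.1561] 0.1300220852834468 0.03953936368980106 0.019999737949321805
x0.03 [0.0305 0.0003 0.1569] 0.15438944952101363 0.01853952896936599 0.03996915631625595
x0.05 [0.0473 0.0003 0.1603] 0.15377261575182122 0.01840259539144249 0.05999043986339253
x0.07 [0.0741 0.0003 0.1595] 0.15034890972061218 0.02532288993911838 0.07991623744337888
x0.09 [0.0901 0.0004 0.1605] 0.1579040956488129 0.021933797916914195 0.09998585570006177
x0.11 [0.1102 0.0004 0.1606] 0.15756525952349867 0.009954693222913903 0.11998510156274482
x0.13 [0.1238 0.0004 0.1606] 0.15813188207237547 0.009384104933164012 0.12832978244717458
False [ 0.4546 -0.2218  0.241 ] [ 0.4546 -0.2216  0.241 ] [ 0.1235 -0.3877 -1.059 ] 12.3917
```

View pics/i1.png

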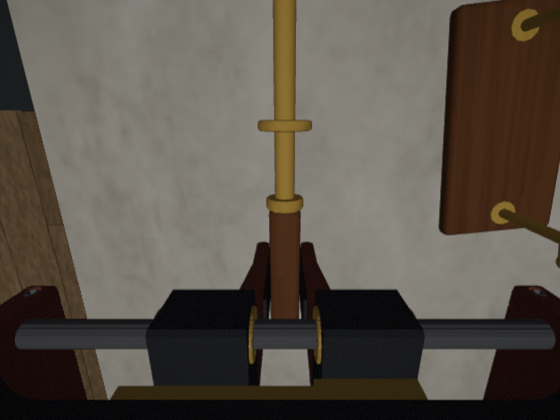

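The wrist view shows the bar held straight: handle at (285,260), collar at (285,125), with the rings out of frame. I'll check the tip against the rings in the side crop.

View pics/s1.png

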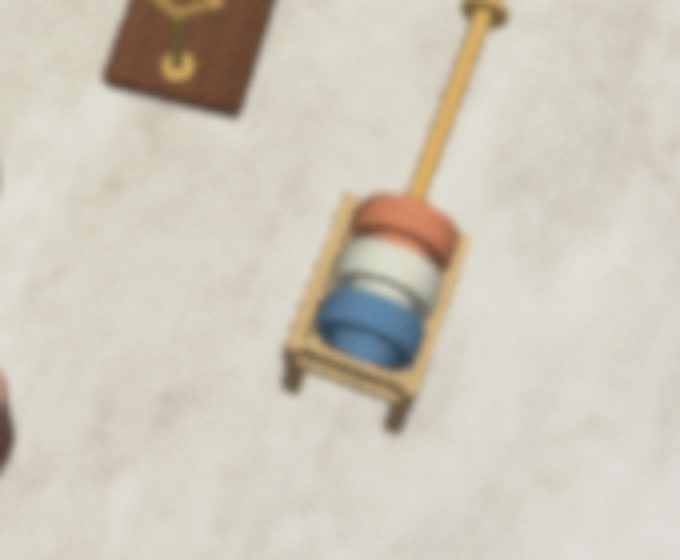

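The rod enters the copper ring centrally at about (418,195) in the crop. I'll insert it fully and lift partway.

```bash
python3 - <<'E'
from w import *
hit=arm.move_linear(tcp(RC,RY,-.054,.078),rate=.06,force_limit=4)
print(hit,arm.current_ee_pos(),tcp(RC,RY,-.054,.078),arm.current_wrist_force())
if not hit:
    arm.move_linear(tcp(RC,RY,-.054,.146),rate=.04);arm.pause(.4)
    print(arm.current_wrist_force(),arm.current_clock());wrist("l1")
    p,d=read_camera("side");cv2.imwrite("pics/s2.png",cv2.resize(p[180:340,230:400,::-1],(638,600)))
E
```

```text
False [ 0.4556 -0.1109  0.241 ] [ 0.4556 -0.1106  0.241 ] [-0.1561  0.3226 -0.6781]
[-0.1466 -0.7899 -1.9627] 16.7417
```

View pics/s2.png

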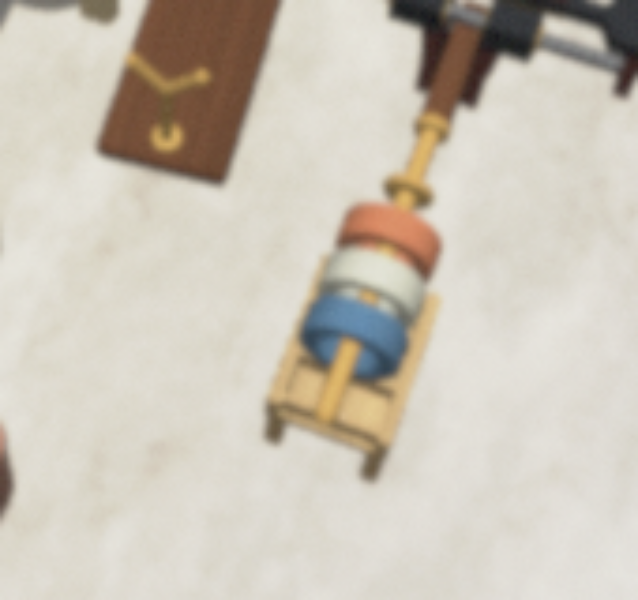

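All three rings hang on the rod at about (388,240), (375,283) and (357,335), clear of the rack. Next is carrying them over the stand.

```bash
python3 - <<'E'
from w import *
arm.move_linear(tcp(RC,RY,-.054,.18),rate=.06)
arm.move_linear(tcp(SC,SY,-.044,.18),quat(down(SY)),rate=.07);arm.pause(.4)
barcheck("l2");print(arm.current_ee_pos(),arm.current_clock(),arm.current_wrist_force())
p,d=read_camera("side");cv2.imwrite("pics/s3.png",cv2.resize(p[100:240,230:340,::-1],None,fx=4,fy=4))
E
```

```text
x0.01 [0.0095 0.0001 0.1562] 0.1300294484266968 0.039786741242549134 0.019986013653638893
x0.03 [0.0305 0.0002 0.1571] 0.15445886101674564 0.018588990967193422 0.03997034814383451
x0.05 [0.0474 0.0002 0.1604] 0.15414743594907926 0.018477469710744012 0.059926039647543936
x0.07 [0.074  0.0002 0.1597] 0.15094270712082183 0.02492432427999354 0.07985938375370696
x0.09 [0.095  0.0002 0.1568] 0.14945581392962276 0.039868939796304834 0.09999868576064752
x0.11 [0.1072 0.0002 0.1541] 0.14939733627483232 0.039941087518063315 0.1199992987563942
x0.13 [0.1217 0.0001 0.1555] 0.14980335779232237 0.03995397638934603 0.1276532316708232
[ 0.6223 -0.2667  0.343 ] 21.425 [ 1.1481 -0.2034 -1.8948]
```

View pics/s3.png

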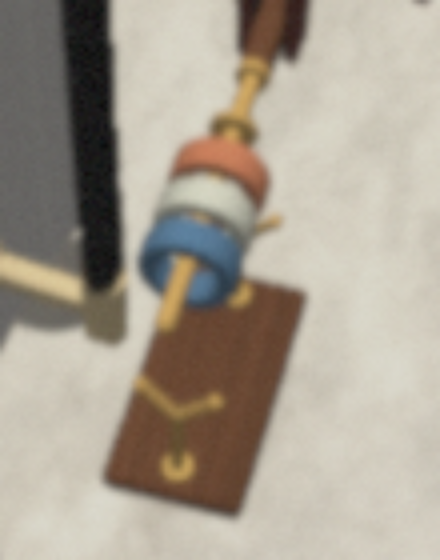

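The rings sit together just beyond the collar, from (220,165) to (190,260), and the bar is straight. I'll lower and release it.

```bash
python3 - <<'E'
from w import *
print(arm.move_linear(tcp(SC,SY,-.044,.095),rate=.06,force_limit=4))
print(arm.move_linear(tcp(SC,SY,-.044,.081),rate=.03,force_limit=4),arm.current_ee_pos(),arm.current_wrist_force())
arm.command_gripper(.0,10);arm.command_gripper(.05,10);arm.pause(.3)
arm.move_linear(tcp(SC,SY,-.044,.20),rate=.1);arm.pause(.3)
p,P=wrist("f")
near=(abs(P[...,0]-.61)<.05)
for a in np.arange(-.28,-.05,.02):
    k=near&(P[...,2]>.07)&(P[...,2]<.12)&(abs(P[...,1]-a)<.01)&(np.arange(420)[:,None]<250)
    if k.any():print("y%.2f"%a,np.median(P[k],0),P[k][:,1].max())
arm.goto(tcp(SC,SY,-.094,.25),quat(down(SY)))
wrist("f2");p,d=read_camera("side");cv2.imwrite("pics/s4.png",cv2.resize(p[100:240,230:340,::-1],None,fx=4,fy=4));print(arm.current_clock())
cv2.imwrite("pics/f3.png",np.hstack([cv2.imread("pics/f2.png"),np.zeros((420,0,3),np.uint8)]))
E
python3 -c "
import cv2,numpy as np
a=cv2.imread('pics/s4.png');b=cv2.imread('pics/f2.png')[:,150:450]
cv2.imwrite('pics/fin.png',np.hstack([a[:560],cv2.copyMakeBorder(b,0,140,0,0,cv2.BORDER_CONSTANT)]))"
```

```text
False
True [ 0.6221 -0.2667  0.2433] [0.6294 0.2149 5.065 ]
y-0.28 [ 0.6236 -0.2798  0.087 ] -0.2700556231846375
y-0.26 [ 0.6217 -0.2598  0.0871] -0.25010981007028366
y-0.24 [ 0.6194 -0.2396  0.0871] -0.23000406855036282
y-0.22 [ 0.6167 -0.2184  0.0844] -0.21002557804041427
y-0.20 [ 0.6167 -0.2054  0.0842] -0.19001202306869436
y-0.18 [ 0.6124 -0.1749  0.0852] -0.17004050586307956
y-0.16 [ 0.6132 -0.1623  0.0896] -0.15002237983624706
y-0.14 [ 0.6092 -0.1397  0.0895] -0.13000605904202886
y-0.12 [ 0.6072 -0.1178  0.0883] -0.11000908072325978
y-0.10 [ 0.6104 -0.107   0.0901] -0.09939344555156121
26.975
```

View pics/fin.png

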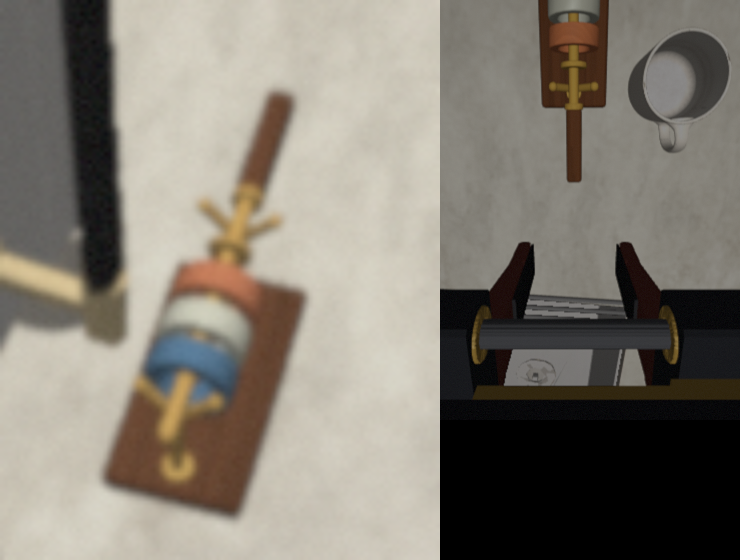

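The bar rests in both cradles, the collar at about (230,250) and the tip at about (172,430). The three rings hang between the cradles and the gripper is clear. I'm handing in.

```bash
python3 -c "
from bench import arm, read_camera, camera_model
print(arm.job_done())"
```

```text
the job is handed in; nothing more can be done
None
```

I threaded the bar through all three rings, lifted them clear of the rack together, and laid it back in both cradles with the rings hanging between them; I handed the job in at about 27 s, and the judge's verdict was not shown.

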